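Open the label printer for a fresh roll

TASK

Open the label printer on the desk so that its roll can be changed: with the fingertips, press the green release tab on its front deck down until the cover springs up by itself, take the fingers away, then push the cover up and over until it is fully open and stays back on its own. Only press and push: do not grip or force the cover, do not lift, tip or shove the printer, and leave the other things on the desk where they are.

Things in the scene. Friction and masses are not known exactly. Their poses are not given: they have to be found in the camera images.
- printer: light grey label printer, 190 mm deep (x), 165 wide (y), 108 high, about 2.4 kg, loose on rubber feet. Origin: on the desk under its middle (front face x = -100, rear x = +90 mm). x runs from its front to its rear, y to the left facing the front, z up. The front is turned roughly to the robot. A dark deck 42 mm deep runs along the front at 82 mm height; the cover lies behind it
- tab: release tab: a green thumb pad 32 mm (x) by 42 mm (y) in a well at the right-hand end of the deck, as seen facing the printer's front. A rocker: origin on its pivot pin, axes parallel to the printer's when not pressed
- tab_pad (a point): the spot to press: on the top face of the green pad, 13 mm behind its front edge and midway across it; 86 mm above the desk, 4 mm proud of the deck, at x = -83, y = -45 mm of the printer. The cover's front face stands 25 mm behind it
- tab_angle (a joint): how far the tab is pressed (rad): 0 up, 0.22 at its stop (the pressed spot is then about 7 mm lower). The catch lets go at about 0.14; a spring pushes back with about 4 N there and 6 N at the stop, and returns the tab when let go
- cover: light grey cover, a 26 mm deep upturned tray 165 mm wide, 133 mm from hinge to front edge, 0.16 kg, smoked window on top; hinged at the rear. Origin: mid-width on the hinge axis; -x points to the front edge, y along the hinge, z out of its outer face (up when shut). A dark catch hook 14 mm wide juts 33 mm from its underside just behind the front edge, in line with the tab (y = -45 mm)
- cover_angle (a joint): opening angle of the cover (rad): 0 shut and latched, growing as the front edge swings up and back. When released a light spring raises it to about 0.55 within a second and no farther; from there it is free: let go below about 1.4 it falls back to 0.55, beyond that it falls open to its stop at 1.85 and stays
- cover_hinge (a point): point on the hinge axis at mid-width, 75 mm behind the printer's origin, 82 mm above the desk; the axis runs along the printer's y
- cover_edge (a point): mid-width point on the lower rim of the cover's front wall, 133 mm from the hinge axis; 83 mm above the desk when shut, about 152 mm when sprung up, 210 to 215 mm when open. Pushed rearwards here with 1 to 3 N the cover swings over
- spare_roll: white label roll standing on end beside or behind the printer, 68 mm diameter, 102 mm high, origin under its centre; leave alone
- loupe: small black and clear loupe, 48 mm diameter, 46 mm high, standing beside or behind the printer, origin under its centre; leave alone
- film_tin: round bare-metal film tin, 52 mm diameter, 52 mm high, standing beside or behind the printer, origin under its centre; leave alone
- prints: stack of photographic prints lying flat to the right of the printer, 152 by 105 by 10 mm, origin under its centre; leave alone
- paper_box: flat orange photo-paper box, 185 by 245 by 30 mm, at the left, origin under its centre; leave alone
- slide_box: smaller red-orange box, 110 by 160 by 34 mm, lying on the orange box, origin under its centre; leave alone
- mug: blue ceramic mug, 80 mm diameter, 92 mm high, at the right, origin under its centre; leave alone

How it is judged:
By the outcome, as a careful person would: the job done as asked, in the order asked, and still so for the second after the job is handed in, with the robot touching nothing.
It also fails if it takes over 56 s, if anything falls off the work surface, if the arm or the gripper's body presses on something with over 40 N, if the wrist force passes 120 N, or if a joint passes its speed limit or range.

ROBOT

A 6-joint arm with a two-finger parallel gripper is mounted at the origin on the work surface. World frame = base frame: x ahead of the robot, y to its left, z up, the work surface at z = 0. Lengths are in m, angles in rad, forces in N, time in s.
With the tool pointing down it reaches from about 0.275 to 0.85 m from the base axis. Payload 5.2 kg.
Tool frame: the origin (TCP) lies where the fingers leave the gripper's body, on its centre line; the fingertips stand 73 mm ahead of it and the grasp point (between the pads) lies 54 mm ahead of it; z points along the fingers, y is the direction in which the jaws open and shut (so a half turn about z gives the same grasp; the last joint's range is limited). The gripper opens to 85 mm and grips with 20 to 120 N. Pads are 22 mm wide; open, the fingers measure 114 mm over their backs; the gripper's body (76 mm by 85 mm) begins 54 mm behind the grasp point. The pads swing forward as they close: fully open they stand 13 mm farther back than shut.
Start: joints at [1.103, 0.259, 1.535, -0, 1.348, -0.203], TCP at [0.144, 0.531, 0.304] pointing down, gripper open.
Joint ranges: [-3.14, 3.14], [-0.91, 2.08], [0.19, 2.58], [-1.22, 4.36], [0.22, 2.71], [-3.12, 3.12]. Speed limits (rad/s): [2.57, 2.57, 3.14, 3.14, 3.14, 3.14].

INTERFACE

Orientations are given as a unit quaternion [x, y, z, w].
In Python, from bench import telemetry, imaging, ticket gives the robot as it stands. The module is installed in compiled form; this text tells all that it offers.
- The arm moves only by the tool carry_out, never from a script. Its argument "series" is a list of rows, each a list of 3 entries, a list of its own where there are three numbers: the opening, from -1 (shut) to 1 (fully open), then the shift along the tool's x, y, z in m, then the turn about the tool's z in degrees. A call has 1 to 10 rows; each row shifts and turns the commanded pose from where the row before left it, along the tool's axes as they then stand; what a row does not reach is not made up. A row lasts 1/8 s, in which the tool goes at most 62.5 mm and 10.7 degrees, less where a joint would pass 70% of its speed; a pose out of reach is approached as far as the arm can. A call is refused whole if a number of a shift passes 0.0625 or a number of a turn 10.7, either way. A call with a gripper value outside its range is refused whole. The fingers move at their own pace and stop on an object; "grip_force" is the grip in N (left out, the last holds). Time passes only in rows, so rows that do not move let the fingers close. It gives the time, the measured TCP pose, the force and the opening at its end, in the units of the state.
- telemetry.sense(): the state, without advancing time (a new reading comes with each control period).
- imaging.capture(name): name is "side" or "top"; returns a dict with "color" (400x640x3 uint8, red, green, blue), "camera_matrix" (3x3 intrinsics, pixels), "R" (3x3) and "t" (3): a world point X has camera coordinates R X + t. Camera axes: x right, y down, z forward; pixel columns grow to the right and rows downward; lengths in m; the calibration is good to about 2 mm. A picture is of the moment at which its call begins. There is no depth.
- ticket.sign_off(): hands the job in, once; it reports no verdict.
The state is a dict: "time": time; "joint_positions": joint angles; "joint_vel": joint speeds; "joint_efforts": joint torques, N m; "position": TCP position; "orientation": TCP orientation; "force": force on the tool from outside, world axes, zero at the start; "moment": the same for the moment, N m; "grip_width": finger opening in m.
Only numpy, scipy, OpenCV 4.12 (cv2) and the standard library are available. Lean on these libraries where they do the work, as an engineer would, in place of code of your own. Each camera call takes 0.05 s, during which the arm holds its last target.

## Working session

There is one attempt and no reset: what is moved stays moved. The work goes in short steps, Python scripts to look and compute and a tool call to move; the robot and the scene stay as the last step left them, time stands still between calls to the robot, and variables do not carry over. Pictures are saved under pics/ and viewed, and the job is handed in when it is done.

Besides the shell and the picture viewer there is one more tool, called after "Emit:" in YAML: its name, and indented under it one key for each argument. carry_out: Moves the arm, as the interface text tells. Its arguments: {"type":"object","properties":{"series":{"type":"array"},"grip_force":{"type":"number"}},"required":["series"]}

```bash
mkdir -p pics; python3 - <<'E'
from bench import telemetry, imaging
import cv2
s=telemetry.sense()
for k in ("time","position","orientation","force","grip_width"): print(k,s[k])
for n in("side","top"):
    c=imaging.capture(n); cv2.imwrite(f"pics/{n}0.png",c["color"][:,:,::-1]); print(n,c["camera_matrix"],c["R"],c["t"])
E
```

```text
time 0.0
position [0.14375227 0.53047523 0.30307889]
orientation [ 1.32029989e-01  9.91245319e-01 -8.48403489e-04 -2.81423438e-04]
force [ 0.72311571 -0.76714918  0.0284919 ]
grip_width 0.08506203206152527
side [[431.79512365   0.         319.55480408]
 [  0.         431.79512365 199.44446893]
 [  0.           0.           1.        ]] [[-0.99876639 -0.04748469 -0.01452276]
 [-0.01271928  0.52735706 -0.84954856]
 [ 0.04799923 -0.84831582 -0.52731048]] [0.55919204 0.10778477 1.57025311]
top [[393.64237007   0.         326.21434254]
 [  0.         393.64237007 200.850208  ]
 [  0.           0.           1.        ]] [[-0.02229482 -0.9997499   0.00175565]
 [-0.97806325  0.02144734 -0.20720108]
 [ 0.20711161 -0.00633665 -0.9782968 ]] [-0.0124193   0.57649245  1.41007869]
```

View pics/side0.png

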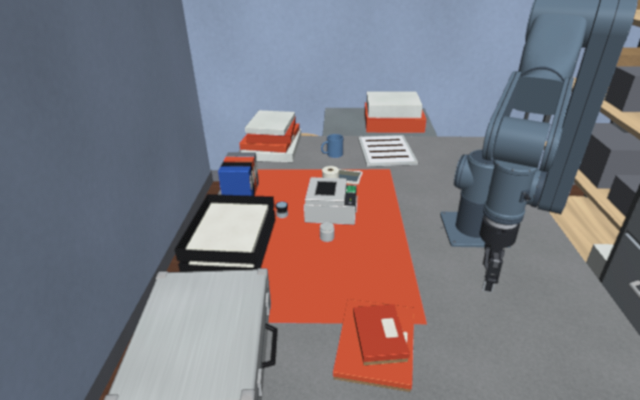

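View pics/top0.png

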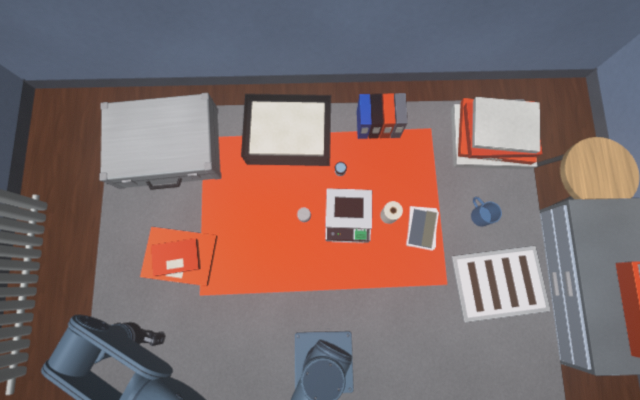

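The top view shows the printer near (348,215), with the green tab at (360,235). The spare roll is at (392,211), the film tin at (304,214), the loupe at (341,168) and the prints at (423,227). In the side view the tab is at about (351,193). Next I'll measure the pad and the printer's yaw.

```bash
cat > h.py <<'E'
import numpy as np,cv2
from bench import imaging,telemetry
def ray(c,u,v):
    d=c["R"].T@np.linalg.solve(c["camera_matrix"],[u,v,1.]); return -c["R"].T@c["t"],d
def onz(c,u,v,z):
    o,d=ray(c,u,v); return o+d*(z-o[2])/d[2]
def proj(c,X):
    p=c["camera_matrix"]@(c["R"]@np.array(X)+c["t"]); return p[:2]/p[2]
def tri(a,ua,b,ub):
    A=[];B=[]
    for c,u in((a,ua),(b,ub)):
        o,d=ray(c,*u); d/=np.linalg.norm(d); P=np.eye(3)-np.outer(d,d); A.append(P);B.append(P@o)
    return np.linalg.lstsq(np.vstack(A),np.hstack(B),rcond=None)[0]
def crop(c,x0,y0,x1,y1,k,name):
    cv2.imwrite(name,cv2.resize(np.ascontiguousarray(c["color"][y0:y1,x0:x1,::-1]),None,fx=k,fy=k,interpolation=cv2.INTER_CUBIC))
E
python3 - <<'E'
from h import *
t=imaging.capture("top");s=imaging.capture("side")
crop(t,300,150,450,260,5,"pics/t1.png");crop(s,280,150,380,250,6,"pics/s1.png")
for n,c in(("t",t),("s",s)):
    h=cv2.cvtColor(c["color"],cv2.COLOR_RGB2HSV)
    m=cv2.inRange(h,(45,90,40),(90,255,255)); k,l,st,ce=cv2.connectedComponentsWithStats(m)
    for i in range(1,k):
        if st[i,4]>8: print(n,st[i],ce[i],onz(c,*ce[i],.086))
    m=cv2.inRange(h,(0,0,170),(180,50,255));k,l,st,ce=cv2.connectedComponentsWithStats(m)
    for i in range(1,k):
        x,y=ce[i]
        if st[i,4]>100 and 280<x<450 and 150<y<260:
            print(n,"grey",st[i],ce[i],cv2.minAreaRect(np.argwhere(l==i)[:,::-1].astype(np.float32)))
E
```

```text
t [355 230  11   9  87] [359.95402299 234.52873563] [ 0.44394022 -0.14380947  0.086     ]
t grey [ 326  189   46   50 1130] [348.62300885 209.01327434] ((348.5, 213.5), (49.0, 45.0), 90.0)
t grey [383 202  19  18 226] [392.22566372 210.71238938] ((392.2500305175781, 210.75), (16.970561981201172, 17.677669525146484), 45.0)
t grey [407 207  31  43 294] [422.36054422 225.32993197] ((422.2344970703125, 227.68621826171875), (28.484600067138672, 41.19055938720703), 4.763641834259033)
t grey [298 208  12  12 115] [303.24347826 213.56521739] ((303.5, 213.5), (11.0, 11.0), 90.0)
s [347 186   9   7  48] [350.6875     188.64583333] [ 0.44517448 -0.13381935  0.086     ]
s grey [ 359  135   58   31 1000] [386.871 150.76 ] ((387.5369567871094, 150.03439331054688), (29.73104476928711, 56.178462982177734), 87.95458984375)
s grey [ 304  166   58   74 1894] [328.35374868 203.06969377] ((330.52020263671875, 202.57586669921875), (51.78555679321289, 73.39036560058594), 8.29714584350586)
```

View pics/t1.png

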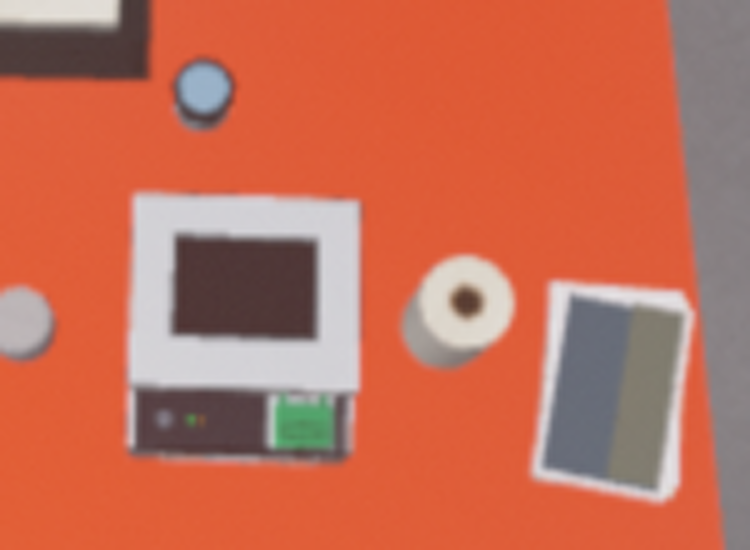

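View pics/s1.png

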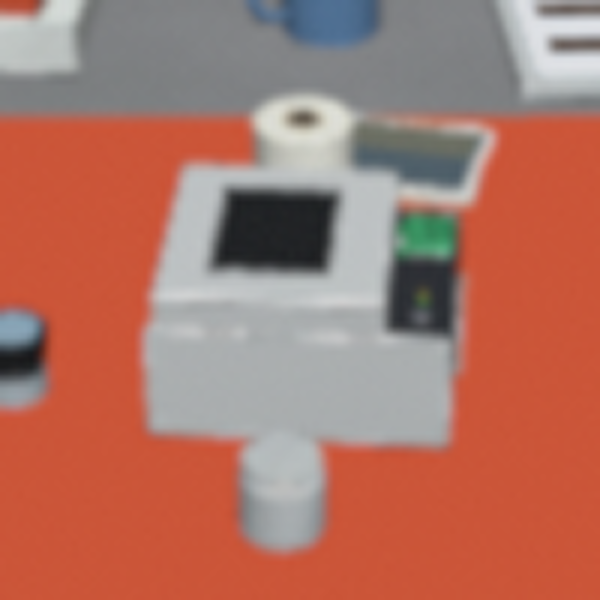

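```bash
python3 - <<'E'
from h import *
t=imaging.capture("top");s=imaging.capture("side")
P={}
for n,(a,b) in dict(RL=(133,193),RR=(360,200),FR=(358,392),FL=(129,386)).items():
    P[n]=onz(t,300+a/5-.4,150+b/5-.4,.108);print(n,P[n])
for n,(a,b) in dict(padFL=(270,449),padFR=(333,449),padRL=(277,396),padRR=(334,400)).items():
    print(n,onz(t,300+a/5-.4,150+b/5-.4,.086))
for n,(a,b) in dict(RL=(153,302),RR=(184,165),FR=(398,172),FL=(388,304)).items():
    q=onz(s,280+a/6-.4,150+b/6-.4,.108);print("side",n,q, q-P[n])
d=P["RL"]-P["FL"];e=P["RR"]-P["FR"];f=P["FL"]-P["FR"];g=P["RL"]-P["RR"]
print([np.degrees(np.arctan2(v[1],v[0])) for v in(d,e)],[np.degrees(np.arctan2(-v[0],v[1])) for v in(f,g)],[np.linalg.norm(v) for v in (d,e,f,g)])
E
```

```text
RL [ 0.61301246 -0.02585099  0.108     ]
RR [ 0.60416886 -0.19070926  0.108     ]
FR [ 0.46369576 -0.18279102  0.108     ]
FL [ 0.47159674 -0.01984799  0.108     ]
padFL [ 0.42687411 -0.12026507  0.086     ]
padFR [ 0.42587293 -0.16555832  0.086     ]
padRL [ 0.46511527 -0.12673434  0.086     ]
padRR [ 0.46129699 -0.16781813  0.086     ]
side RL [ 0.61095433 -0.01233371  0.108     ] [-2.05812777e-03  1.35172881e-02 -1.11022302e-16]
side RR [ 0.60353053 -0.18236588  0.108     ] [-6.38323811e-04  8.34338554e-03 -1.11022302e-16]
side FR [ 0.46362441 -0.17591212  0.108     ] [-7.13568407e-05  6.87890102e-03 -1.11022302e-16]
side FL [ 0.47029033 -0.01347377  0.108     ] [-1.30640964e-03  6.37422085e-03 -1.11022302e-16]
[np.float64(-2.4307103007630646), np.float64(-3.2262554673958217)] [np.float64(-2.776050196243039), np.float64(-3.0706130774602722)] [np.float64(0.14154307769938873), np.float64(0.14069608362848274), np.float64(0.16313448101316183), np.float64(0.16509529996260108)]
```

Both views agree on x, with a yaw of about −2.9° and the press spot at about (0.440, −0.143). They differ by about 7 mm in y, and I trust the top view there. I'll keep the gripper open and press with one finger while the body hangs in front of the printer, clear of the springing cover. First I'll carry the tool over.

Emit:
carry_out:
  series:
    - [1,[-0.0297,-0.0416,0],0]
    - [1,[-0.0297,-0.0416,0],0]
    - [1,[-0.0297,-0.0416,0],0]
    - [1,[-0.0297,-0.0416,0],0]
    - [1,[-0.0297,-0.0416,0],0]
    - [1,[-0.0297,-0.0416,0],0]
    - [1,[-0.0297,-0.0416,0],0]

```text
time: 1.18
position: [0.2686, 0.1939, 0.3042]
orientation: [0.132, 0.991, 0.0, 0.001]
force: [1.6, -0.0, 0.2]
grip_width: 0.085
```

Emit:
carry_out:
  series:
    - [1,[-0.0297,-0.0416,0],0]
    - [1,[-0.0297,-0.0416,0],0]
    - [1,[-0.0297,-0.0416,0],0]
    - [1,[-0.0297,-0.0416,0],0]
    - [1,[-0.0297,-0.0416,0],0]
    - [1,[-0.0297,-0.0416,0],0]
    - [1,[-0.0297,-0.0416,0],0]
    - [1,[0,0,0],0]

```text
time: 2.17
position: [0.3937, -0.1432, 0.3038]
orientation: [0.134, 0.991, -0.0, 0.0]
force: [-0.0, 0.6, -0.7]
grip_width: 0.0857
```

Emit:
carry_out:
  series:
    - [1,[0,0,0],9.7]
    - [1,[0,0,0],9.7]
    - [1,[0,0,0],9.7]
    - [1,[0,0,0],9.7]
    - [1,[0,0,0],9.7]
    - [1,[0,0,0],9.7]
    - [1,[0,0,0],9.7]
    - [1,[0,0,0],9.7]
    - [1,[0,0,0],0]

```text
time: 3.3
position: [0.3924, -0.1391, 0.3039]
orientation: [0.723, 0.691, 0.0, -0.0]
force: [-0.2, 0.3, -0.4]
grip_width: 0.0858
```

```bash
cat >> h.py <<'E'
from scipy.spatial.transform import Rotation as Ro
def togo(tgt):
    s=telemetry.sense();R=Ro.from_quat(s["orientation"]).as_matrix()
    print("t",s["time"],"pos",s["position"].round(4) if hasattr(s["position"],'round') else s["position"],"ty angle",np.degrees(np.arctan2(R[1,1],R[0,1])).round(2),"tz",R[:,2].round(3),"F",np.round(s["force"],1))
    print("tool shift",(R.T@(np.array(tgt)-s["position"])).round(4))
E
python3 - <<'E'
from h import *
togo([.392,-.1406,.2])
t=imaging.capture("top");s=imaging.capture("side")
crop(t,270,150,420,260,5,"pics/t2.png");crop(s,280,120,380,220,6,"pics/s2.png")
E
```

```text
t 3.3 pos [ 0.3924 -0.1391  0.3039] ty angle -2.64 tz [-0.  0. -1.] F [-0.2  0.3 -0.4]
tool shift [-0.0015 -0.0004  0.1039]
```

View pics/t2.png

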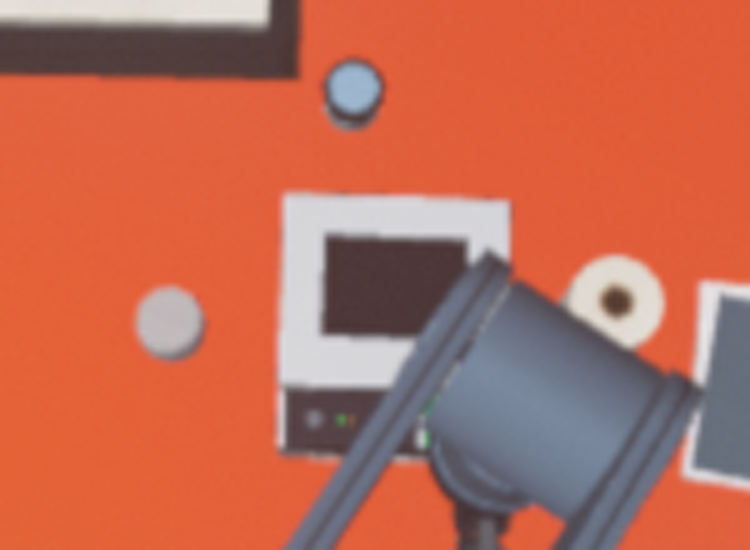

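View pics/s2.png

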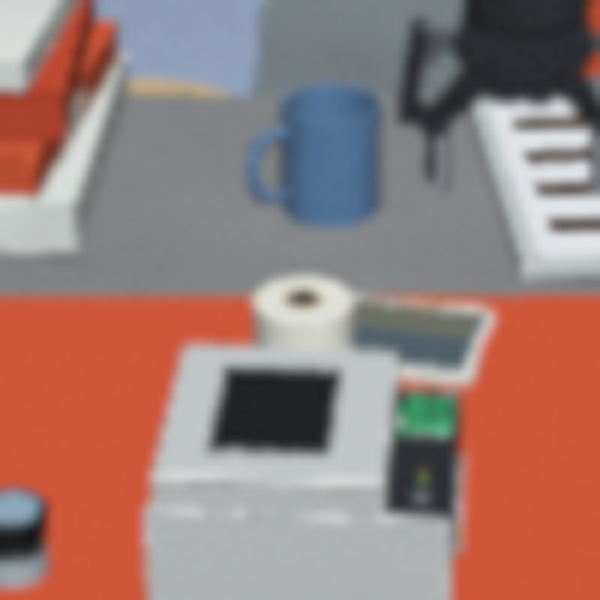

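The finger tip is at about (352.5,150.5) in the side view. Its knuckle bulges about 15 mm rearward above the tip. Next I'll measure where the tip is in the tool frame.

```bash
python3 - <<'E'
from h import *
s=imaging.capture("side");st=telemetry.sense();p=np.array(st["position"])
def ony(u,v,y):
    o,d=ray(s,u,v); return o+d*(y-o[1])/d[1]
for n,(a,b) in dict(tipL=(424,185),tipR=(446,185),tip=(435,186),knuckL=(401,100),knbot=(410,122),bodyL=(455,40)).items():
    print(n,(ony(280+a/6-.4,120+b/6-.4,p[1])-p).round(4))
crop(s,330,100,400,160,10,"pics/s3.png")
E
```

```text
tipL [ 0.0577 -0.     -0.0592]
tipR [ 0.0443 -0.     -0.0591]
tip [ 0.051  -0.     -0.0598]
knuckL [ 0.0727 -0.     -0.0033]
knbot [ 0.0671 -0.     -0.0176]
bodyL [ 0.0416 -0.      0.0351]
```

View pics/s3.png

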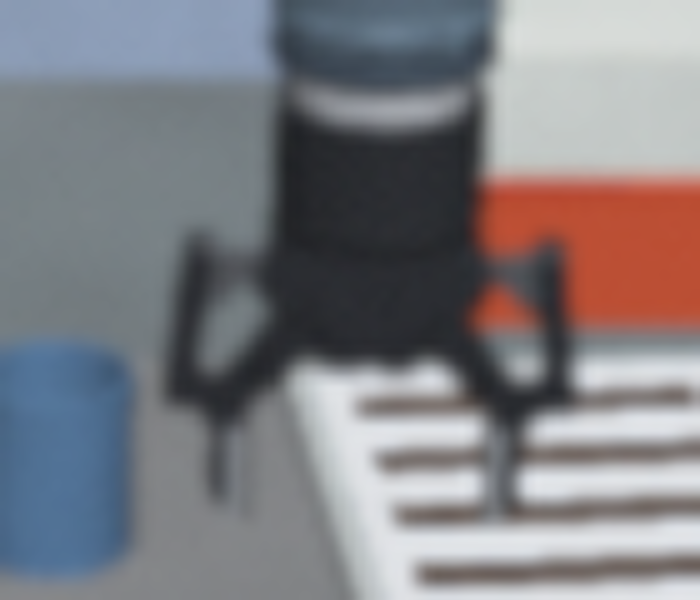

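Emit:
carry_out:
  series:
    - [1,[-0.001,-0.0044,0.03],0]
    - [1,[0,0,0.04],0]
    - [1,[0,0,0.04],0]
    - [1,[0,0,0.025],0]
    - [1,[0,0,0.006],0]
    - [1,[0,0,0],0]

```text
time: 4.2
position: [0.3886, -0.141, 0.1632]
orientation: [0.724, 0.69, 0.0, 0.0]
force: [-0.2, 0.3, 0.3]
grip_width: 0.0856
```

```bash
python3 - <<'E'
from h import *
togo([.388,-.1404,.146])
t=imaging.capture("top");s=imaging.capture("side")
crop(t,320,200,400,260,8,"pics/t4.png");crop(s,310,140,390,220,7,"pics/s4.png")
E
```

```text
t 4.2 pos [ 0.3886 -0.141   0.1632] ty angle -2.72 tz [ 0. -0. -1.] F [-0.2  0.3  0.3]
tool shift [ 0.0005 -0.0006  0.0172]
```

View pics/s4.png

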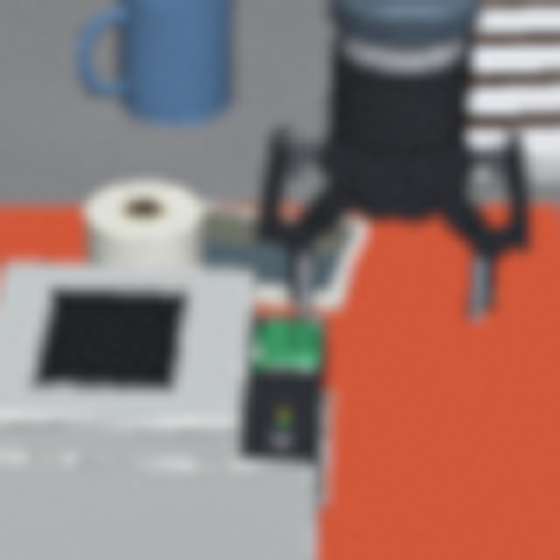

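View pics/t4.png

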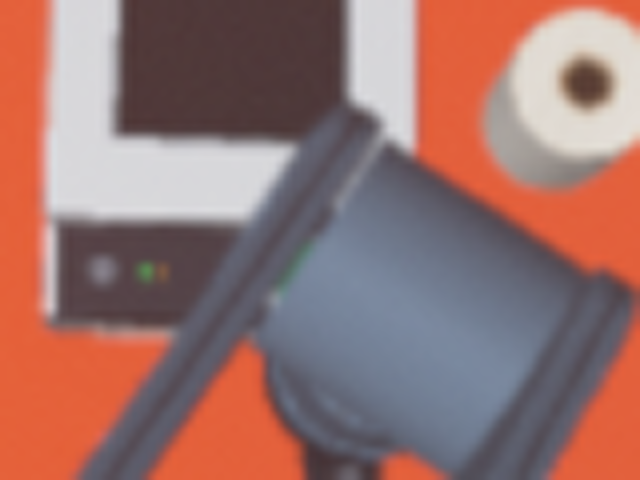

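The tip at (305,302) in the side crop sits above the front half of the pad, as intended. I'll shift 3 mm toward the side view's y estimate and press down in small steps.

Emit:
carry_out:
  series:
    - [1,[0.003,0,0.008],0]
    - [1,[0,0,0.006],0]
    - [1,[0,0,0.002],0]
    - [1,[0,0,0.002],0]
    - [1,[0,0,0],0]

```text
time: 4.92
position: [0.3884, -0.1379, 0.1449]
orientation: [0.724, 0.69, -0.0, -0.0]
force: [0.2, -0.1, 1.3]
grip_width: 0.0854
```

Emit:
carry_out:
  series:
    - [1,[0,0,0.0015],0]
    - [1,[0,0,0.0015],0]
    - [1,[0,0,0],0]

```text
time: 5.3
position: [0.3883, -0.1379, 0.1419]
orientation: [0.724, 0.69, -0.0, -0.0]
force: [-3.1, -0.1, 2.8]
grip_width: 0.0851
```

```bash
python3 - <<'E'
from h import *
togo([.388,-.1404,.139])
s=imaging.capture("side")
crop(s,310,140,390,220,7,"pics/s5.png")
E
```

```text
t 5.3 pos [ 0.3883 -0.1379  0.1419] ty angle -2.77 tz [-0.  0. -1.] F [-3.1 -0.1  2.8]
tool shift [-0.0025 -0.0002  0.0029]
```

View pics/s5.png

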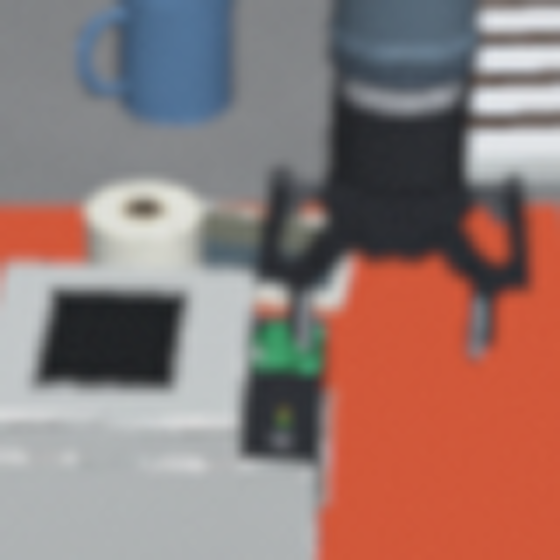

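Fz is 2.8 N and Fx is −3.1 N, probably the rocking pad dragging the tip forward. I'll let the tip follow by 2 mm and press on.

Emit:
carry_out:
  series:
    - [1,[0,-0.001,0],0]
    - [1,[0,-0.001,0],0]

```text
time: 5.6
position: [0.3873, -0.1381, 0.1422]
orientation: [0.724, 0.69, 0.0, 0.001]
force: [1.0, 0.6, 2.3]
grip_width: 0.0853
```

Emit:
carry_out:
  series:
    - [1,[0,0,0.001],0]
    - [1,[0,0,0.001],0]

```text
time: 5.85
position: [0.3869, -0.1381, 0.1401]
orientation: [0.724, 0.69, 0.0, 0.001]
force: [0.7, -1.0, 3.1]
grip_width: 0.0856
```

```bash
python3 - <<'E'
from h import *
togo([.388,-.1404,.139])
s=imaging.capture("side")
crop(s,310,140,390,220,7,"pics/s6.png")
E
```

```text
t 5.85 pos [ 0.3869 -0.1381  0.1401] ty angle -2.78 tz [ 0.001 -0.001 -1.   ] F [ 0.7 -1.   3.1]
tool shift [-0.0023  0.0012  0.0011]
```

View pics/s6.png

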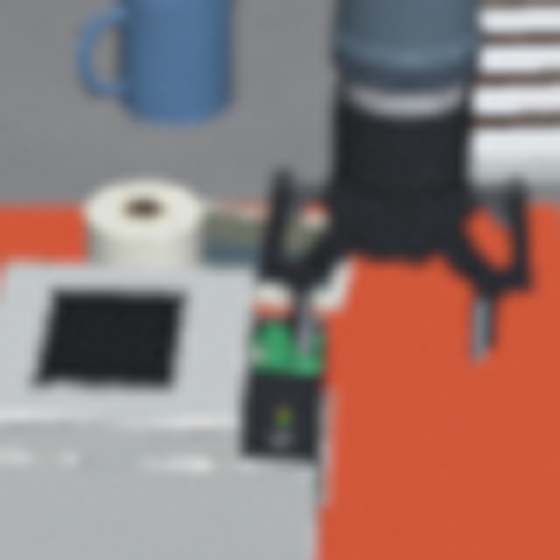

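Drag gone, and Fz is 3.1 N, still short of release. I'll keep pressing.

Emit:
carry_out:
  series:
    - [1,[0,0,0.001],0]
    - [1,[0,0,0.001],0]
    - [1,[0,0,0],0]

```text
time: 6.28
position: [0.3867, -0.138, 0.138]
orientation: [0.724, 0.69, 0.0, 0.0]
force: [0.9, -2.4, 4.0]
grip_width: 0.0854
```

```bash
python3 - <<'E'
from h import *
togo([.388,-.1404,.139])
s=imaging.capture("side")
crop(s,310,140,390,220,7,"pics/s7.png")
E
```

```text
t 6.275 pos [ 0.3867 -0.138   0.138 ] ty angle -2.77 tz [ 0. -0. -1.] F [ 0.9 -2.4  4. ]
tool shift [-0.0024  0.0014 -0.001 ]
```

View pics/s7.png

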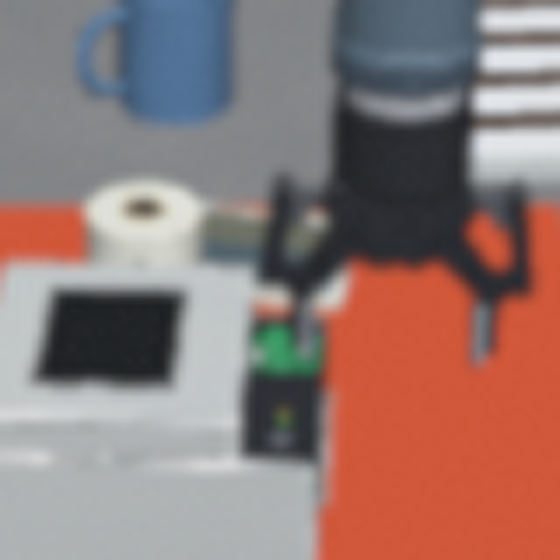

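Emit:
carry_out:
  series:
    - [1,[-0.002,0,0],0]
    - [1,[0,0,0.001],0]
    - [1,[0,0,0.001],0]
    - [1,[0,0,0],0]

```text
time: 6.82
position: [0.3861, -0.1394, 0.1364]
orientation: [0.724, 0.69, 0.0, -0.0]
force: [-2.6, 4.0, 14.1]
grip_width: 0.0857
```

```bash
python3 - <<'E'
from h import *
togo([.388,-.1404,.139])
s=imaging.capture("side")
crop(s,310,140,390,220,7,"pics/s8.png")
E
```

```text
t 6.825 pos [ 0.3861 -0.1394  0.1364] ty angle -2.75 tz [-0.     0.001 -1.   ] F [-2.6  4.  14.1]
tool shift [-0.001   0.0019 -0.0026]
```

View pics/s8.png

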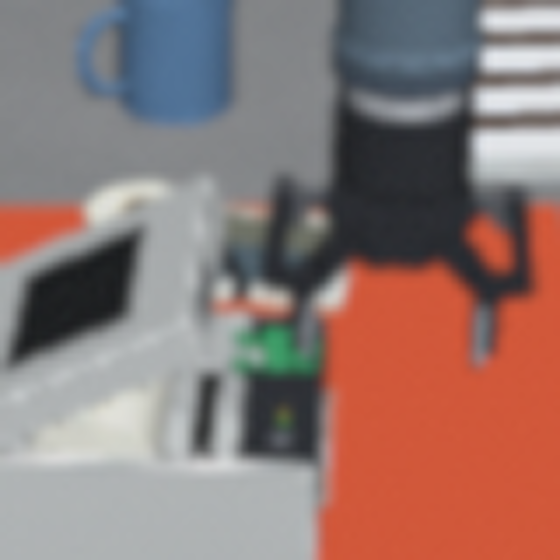

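The cover has sprung up (crop, front edge near (205,185)), and the tab is at its stop at 14 N. I'll lift off straight up and check how the cover stands.

Emit:
carry_out:
  series:
    - [1,[0,-0.001,-0.006],0]
    - [1,[0,-0.005,-0.02],0]
    - [1,[0,-0.01,-0.038],0]
    - [1,[0,0,0],0]

```text
time: 7.38
position: [0.3705, -0.1394, 0.2014]
orientation: [0.724, 0.69, 0.0, 0.001]
force: [0.3, -0.6, -0.4]
grip_width: 0.0852
```

Emit:
carry_out:
  series:
    - [1,[0.028,0,0],0]
    - [1,[0.03,0,0],0]
    - [1,[0,0,0],0]

```text
time: 7.75
position: [0.3721, -0.0793, 0.1985]
orientation: [0.723, 0.691, -0.001, -0.002]
force: [-0.5, 0.5, 0.9]
grip_width: 0.085
```

```bash
python3 - <<'E'
from h import *
togo([.4094,-.082,.200])
s=imaging.capture("side");t=imaging.capture("top")
crop(s,290,130,390,230,6,"pics/s9.png")
crop(t,300,150,420,260,5,"pics/t9.png")
o=np.array([.5255,-.103,0]);c,n=np.cos(-.05),np.sin(-.05);X=np.array([c,n,0]);Y=np.array([-n,c,0])
for y in(-.082,.015,.082):
    P=o-.038*X+y*Y+[0,0,.152]; print(y,P,"side crop",((proj(s,P)-[290,130]+.4)*6).round(),"top crop",((proj(t,P)-[300,150]+.4)*5).round())
E
```

```text
t 7.75 pos [ 0.3721 -0.0793  0.1985] ty angle -2.64 tz [-0.003  0.002 -1.   ] F [-0.5  0.5  0.9]
tool shift [-0.001   0.0374 -0.0016]
-0.082 [ 0.4834492  -0.18299831  0.152     ] side crop [308. 227.] top crop [364. 355.]
0.015 [ 0.48829718 -0.08611954  0.152     ] side crop [300. 300.] top crop [224. 351.]
0.082 [ 0.49164578 -0.01920327  0.152     ] side crop [293. 355.] top crop [127. 348.]
```

View pics/s9.png

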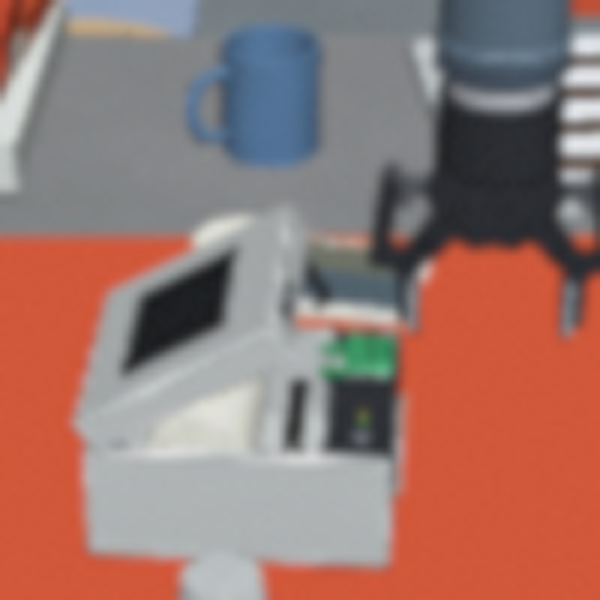

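View pics/t9.png

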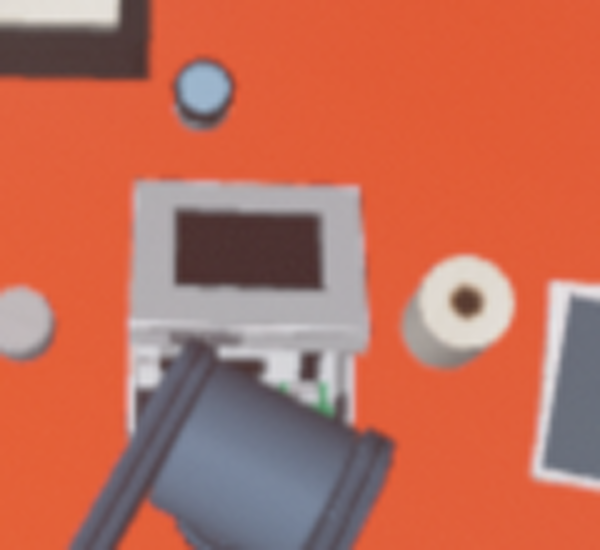

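The cover is sprung to about 0.55, and its rim is where I predicted. The tab has returned and the fingers are clear. Now I'll approach the rim left of its middle, away from the hook.

Emit:
carry_out:
  series:
    - [1,[0,0.018,0],0]
    - [1,[0,0.018,0],0]
    - [1,[0,0.01,0],0]
    - [1,[0,0.006,0],0]
    - [1,[0,0.006,0],0]
    - [1,[0,0,0],0]

```text
time: 8.6
position: [0.4311, -0.0839, 0.1998]
orientation: [0.724, 0.69, -0.0, -0.0]
force: [-0.5, 0.9, -0.1]
grip_width: 0.0853
```

Emit:
carry_out:
  series:
    - [1,[0,0.006,-0.008],0]
    - [1,[0,0.006,-0.008],0]
    - [1,[0,0.006,-0.007],0]

```text
time: 8.98
position: [0.4494, -0.0846, 0.2239]
orientation: [0.724, 0.69, 0.0, 0.0]
force: [-3.6, 1.8, 2.6]
grip_width: 0.0852
```

```bash
python3 - <<'E'
from h import *
togo([.4094,-.082,.200])
s=imaging.capture("side")
crop(s,290,130,390,230,6,"pics/s10.png")
E
```

```text
t 8.975 pos [ 0.4494 -0.0846  0.2239] ty angle -2.76 tz [ 0.  0. -1.] F [-3.6  1.8  2.6]
tool shift [ 0.0006 -0.04    0.0239]
```

View pics/s10.png

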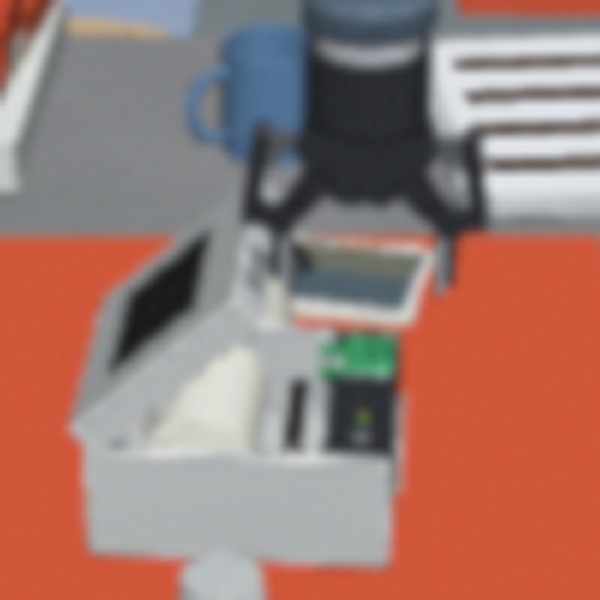

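The cover follows (about 0.75). I'll carry on, rising slightly faster.

Emit:
carry_out:
  series:
    - [1,[0,0.006,-0.008],0]
    - [1,[0,0.007,-0.006],0]
    - [1,[0,0.007,-0.005],0]
    - [1,[0,0.007,-0.004],0]

```text
time: 9.52
position: [0.4767, -0.0863, 0.2468]
orientation: [0.724, 0.69, -0.0, 0.0]
force: [-6.3, -0.2, 6.7]
grip_width: 0.0855
```

```bash
python3 - <<'E'
from h import *
togo([.4094,-.082,.200])
s=imaging.capture("side")
crop(s,290,130,390,230,6,"pics/s11.png")
E
```

```text
t 9.525 pos [ 0.4767 -0.0863  0.2468] ty angle -2.77 tz [ 0.    -0.001 -1.   ] F [-6.3 -0.2  6.7]
tool shift [ 0.0011 -0.0675  0.0468]
```

View pics/s11.png

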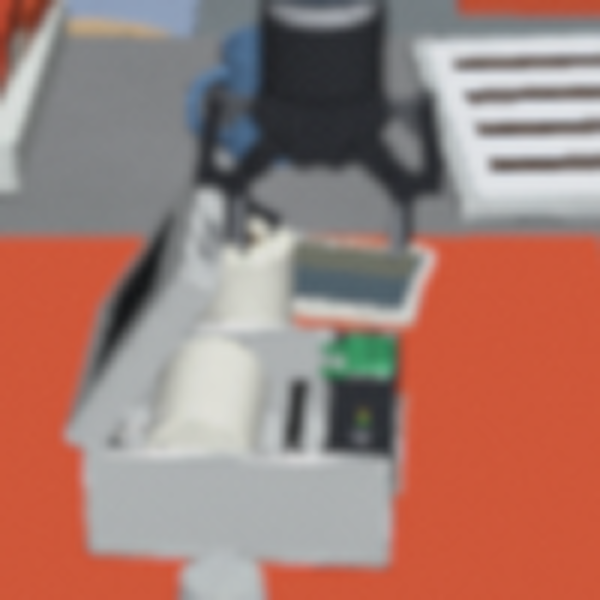

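The force is now 6.3 N back and 6.7 N up, so the edge is probably catching under the knuckle. I'll ease back a little, raise 10 mm, and check.

Emit:
carry_out:
  series:
    - [1,[0,-0.003,-0.003],0]
    - [1,[0,0,-0.004],0]
    - [1,[0,0,-0.004],0]
    - [1,[0,0,0],0]

```text
time: 10.07
position: [0.4733, -0.086, 0.2573]
orientation: [0.724, 0.69, 0.0, 0.0]
force: [0.0, -0.1, -0.9]
grip_width: 0.085
```

```bash
python3 - <<'E'
from h import *
togo([.4094,-.082,.200])
s=imaging.capture("side")
crop(s,290,110,390,210,6,"pics/s12.png")
E
```

```text
t 10.075 pos [ 0.4733 -0.086   0.2573] ty angle -2.77 tz [ 0.001 -0.    -1.   ] F [ 0.  -0.1 -0.9]
tool shift [ 0.0009 -0.0641  0.0572]
```

View pics/s12.png

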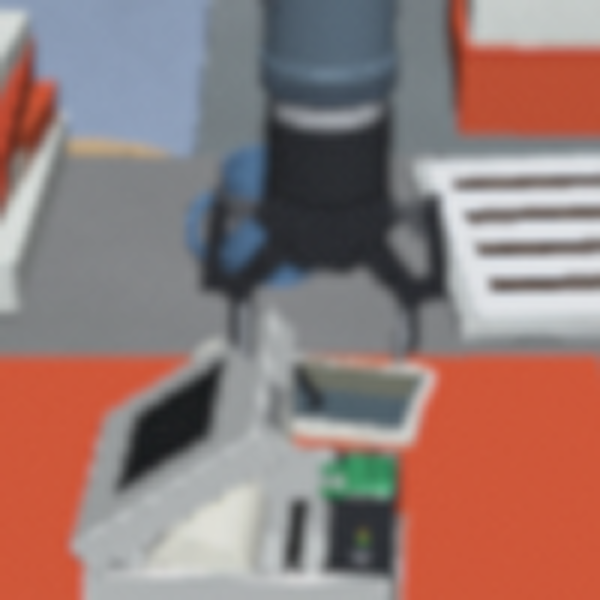

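The tip was pressing on the front wall above the rim, so the cover slipped down again, unharmed, to about 0.6. I'll back off, shut the gripper and turn it 90° so the flat finger side pushes without the knuckle in the way. Then I'll come in lower.

Emit:
carry_out:
  series:
    - [1,[0,-0.01,-0.005],0]
    - [1,[0,-0.03,0],0]
    - [1,[0,-0.04,0],0]
    - [1,[0,-0.02,0],0]
    - [-1,[0,0,0],0]

```text
time: 10.75
position: [0.3718, -0.0807, 0.2621]
orientation: [0.724, 0.689, -0.0, 0.0]
force: [0.3, -0.3, -0.4]
grip_width: 0.07
```

```bash
python3 - <<'E'
from h import *
togo([.38,-.08,.200])
print(telemetry.sense()["joint_positions"])
s=imaging.capture("side");t=imaging.capture("top")
crop(s,290,110,410,210,6,"pics/s13.png")
E
```

```text
t 10.75 pos [ 0.3718 -0.0807  0.2621] ty angle -2.82 tz [ 0. -0. -1.] F [ 0.3 -0.3 -0.4]
tool shift [0.0011 0.0081 0.0621]
[-5.09149995e-01 -1.89844445e-02  1.96544555e+00 -7.77752015e-05
  1.19493545e+00 -4.59851351e-01]
```

View pics/s13.png

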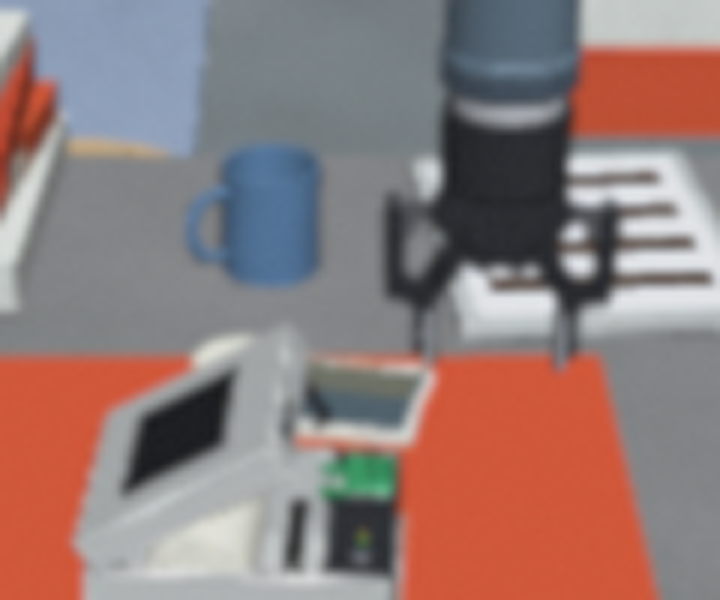

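Emit:
carry_out:
  series:
    - [-1,[0,0,0],10]
    - [-1,[0,0,0],10]
    - [-1,[0,0,0],10]
    - [-1,[0,0,0],10]
    - [-1,[0,0,0],10]
    - [-1,[0,0,0],10]
    - [-1,[0,0,0],10]
    - [-1,[0,0,0],10]
    - [-1,[0,0,0],10]
    - [-1,[0,0,0],0]

```text
time: 12.1
position: [0.374, -0.0812, 0.2619]
orientation: [1.0, -0.023, 0.0, -0.0]
force: [0.1, 0.1, 0.4]
grip_width: 0.0002
```

```bash
python3 - <<'E'
from h import *
togo([.44,-.084,.200])
s=imaging.capture("side")
crop(s,290,110,410,210,6,"pics/s14.png")
st=telemetry.sense();p=np.array(st["position"]);print(st["grip_width"])
print(((proj(s,p-[0,0,.073])-[290,110]+.4)*6), ((proj(s,p)-[290,110]+.4)*6))
E
```

```text
t 12.1 pos [ 0.374  -0.0812  0.2619] ty angle -92.66 tz [ 0.  0. -1.] F [0.1 0.1 0.4]
tool shift [ 0.066  -0.0003  0.0619]
0.00014049724875678146
[490.56412467 372.28462322] [496.63300644 262.28238159]
```

View pics/s14.png

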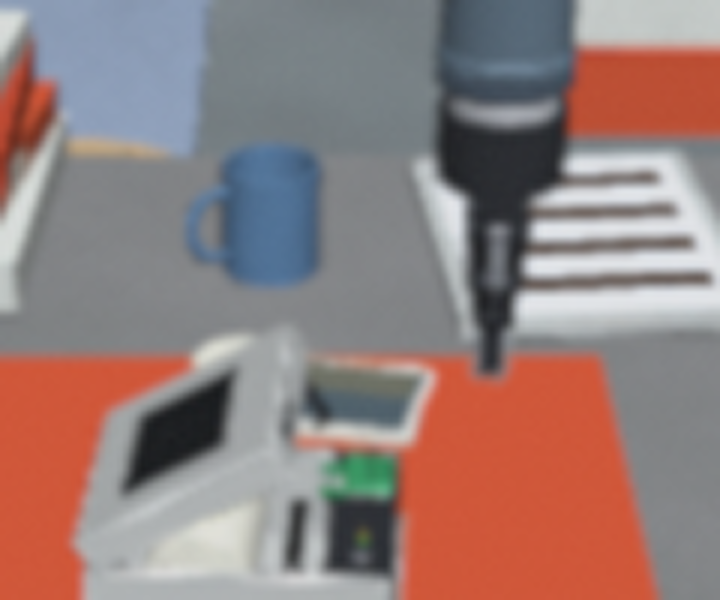

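The closed fingers are slim in this direction. I'll go down and in below the rim, then push.

Emit:
carry_out:
  series:
    - [-1,[0.01,0,0.033],0]
    - [-1,[0.02,0,0.033],0]
    - [-1,[0.025,0,0],0]
    - [-1,[0.025,0,0],0]
    - [-1,[0.01,0,0],0]
    - [-1,[0.008,0,0],0]
    - [-1,[0,0,0],0]

```text
time: 13.02
position: [0.4711, -0.0858, 0.1959]
orientation: [1.0, -0.024, -0.0, -0.0]
force: [0.3, 0.1, -0.4]
grip_width: -0.0001
```

Emit:
carry_out:
  series:
    - [-1,[0.007,0,-0.005],0]
    - [-1,[0.007,0,-0.007],0]
    - [-1,[0.007,0,-0.007],0]

```text
time: 13.4
position: [0.4895, -0.0864, 0.2154]
orientation: [1.0, -0.024, -0.003, -0.0]
force: [-8.3, 0.7, 4.8]
grip_width: 0.0
```

```bash
python3 - <<'E'
from h import *
togo([.5265,-.084,.240])
s=imaging.capture("side")
crop(s,290,110,410,210,6,"pics/s15.png")
E
```

```text
t 13.4 pos [ 0.4895 -0.0864  0.2154] ty angle -92.74 tz [-0.007  0.001 -1.   ] F [-8.3  0.7  4.8]
tool shift [ 0.0367 -0.0042 -0.0249]
```

View pics/s15.png

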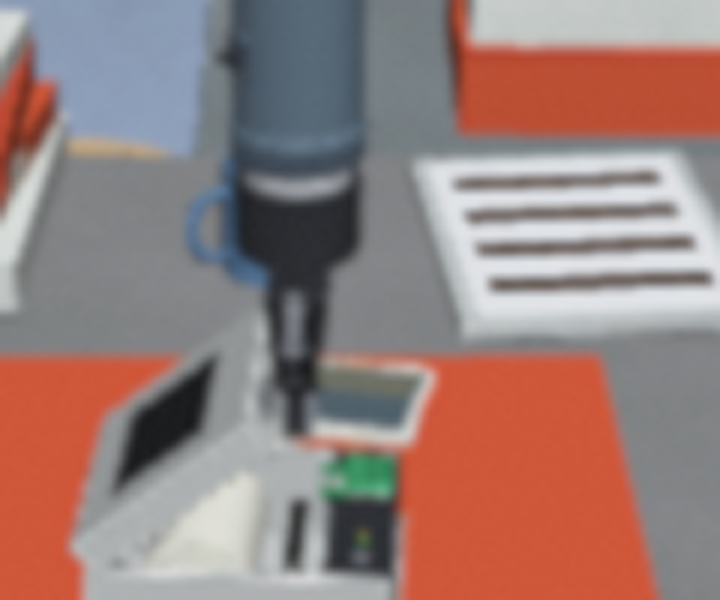

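Emit:
carry_out:
  series:
    - [-1,[0,0,0],0]
    - [-1,[0,0,0],0]

```text
time: 13.7
position: [0.4918, -0.0869, 0.215]
orientation: [1.0, -0.024, -0.0, 0.0]
force: [-3.2, 0.2, 1.8]
grip_width: 0.0002
```

```bash
python3 - <<'E'
from h import *
togo([.5265,-.084,.240])
s=imaging.capture("side")
crop(s,300,140,370,200,11,"pics/s16.png")
t=imaging.capture("top");crop(t,300,150,420,260,5,"pics/t16.png")
E
```

```text
t 13.7 pos [ 0.4918 -0.0869  0.215 ] ty angle -92.77 tz [-0. -0. -1.] F [-3.2  0.2  1.8]
tool shift [ 0.0345 -0.0045 -0.025 ]
```

View pics/s16.png

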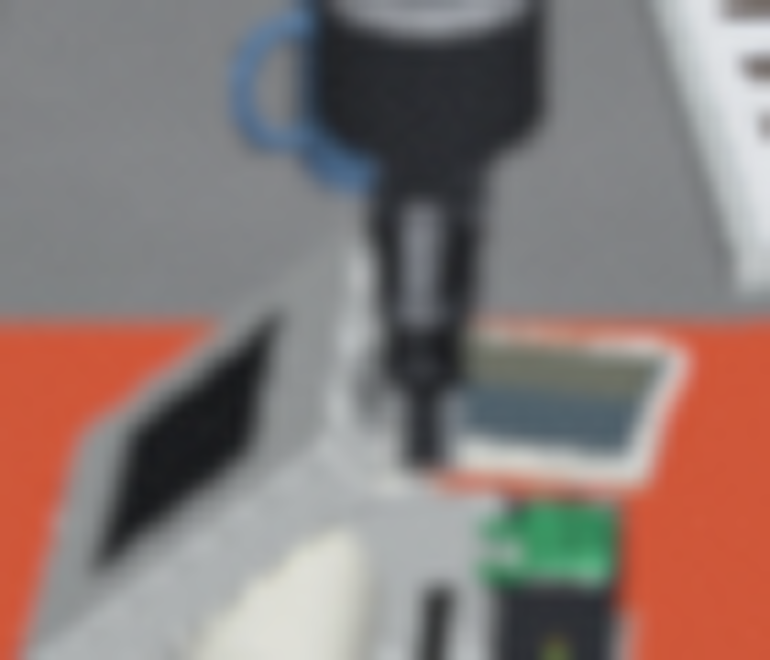

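View pics/t16.png

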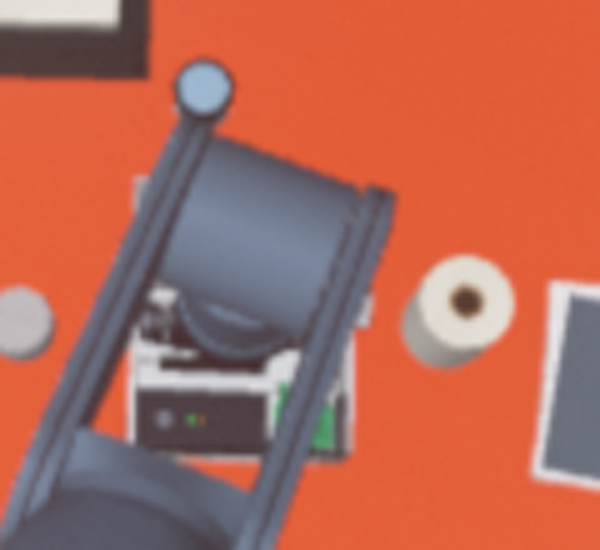

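Once settled the push is only 3 N, so the spike came from the motion. The printer has not moved. I'll continue in smaller steps.

Emit:
carry_out:
  series:
    - [-1,[0.0045,0,-0.0035],0]
    - [-1,[0.0045,0,-0.0035],0]
    - [-1,[0.0045,0,-0.0035],0]
    - [-1,[0.0045,0,-0.0035],0]
    - [-1,[0.004,0,-0.0035],0]
    - [-1,[0.004,0,-0.003],0]
    - [-1,[0,0,0],0]

```text
time: 14.68
position: [0.5186, -0.0881, 0.2357]
orientation: [1.0, -0.024, 0.0, 0.0]
force: [-1.1, -0.1, 0.2]
grip_width: -0.0
```

```bash
python3 - <<'E'
from h import *
togo([.5425,-.084,.240])
s=imaging.capture("side")
crop(s,290,130,370,200,9,"pics/s17.png")
E
```

```text
t 14.675 pos [ 0.5186 -0.0881  0.2357] ty angle -92.77 tz [ 0.001 -0.    -1.   ] F [-1.1 -0.1  0.2]
tool shift [ 0.0237 -0.0053 -0.0043]
```

View pics/s17.png

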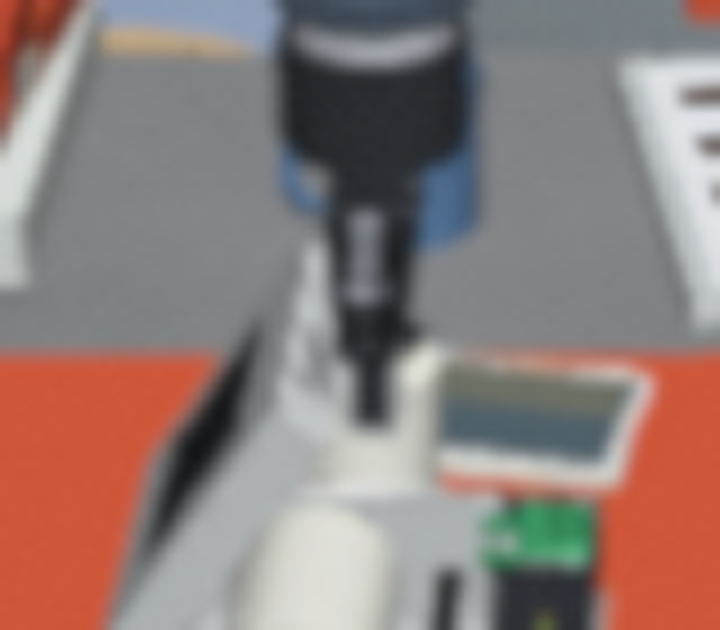

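It pushes cleanly at 1.1 N, with the cover at about 1.0. I'll continue.

Emit:
carry_out:
  series:
    - [-1,[0.005,0,-0.003],0]
    - [-1,[0.005,0,-0.003],0]
    - [-1,[0.005,0,-0.003],0]
    - [-1,[0.005,0,-0.003],0]
    - [-1,[0.005,0,-0.002],0]
    - [-1,[0.005,0,-0.002],0]
    - [-1,[0.005,0,-0.001],0]
    - [-1,[0,0,0],0]

```text
time: 15.72
position: [0.5534, -0.0898, 0.2524]
orientation: [1.0, -0.024, 0.0, 0.0]
force: [-0.6, -0.1, 0.3]
grip_width: 0.0001
```

```bash
python3 - <<'E'
from h import *
togo([.5825,-.084,.257])
s=imaging.capture("side")
crop(s,290,130,370,200,9,"pics/s18.png")
E
```

```text
t 15.725 pos [ 0.5534 -0.0898  0.2524] ty angle -92.77 tz [ 0. -0. -1.] F [-0.6 -0.1  0.3]
tool shift [ 0.0287 -0.0072 -0.0046]
```

View pics/s18.png

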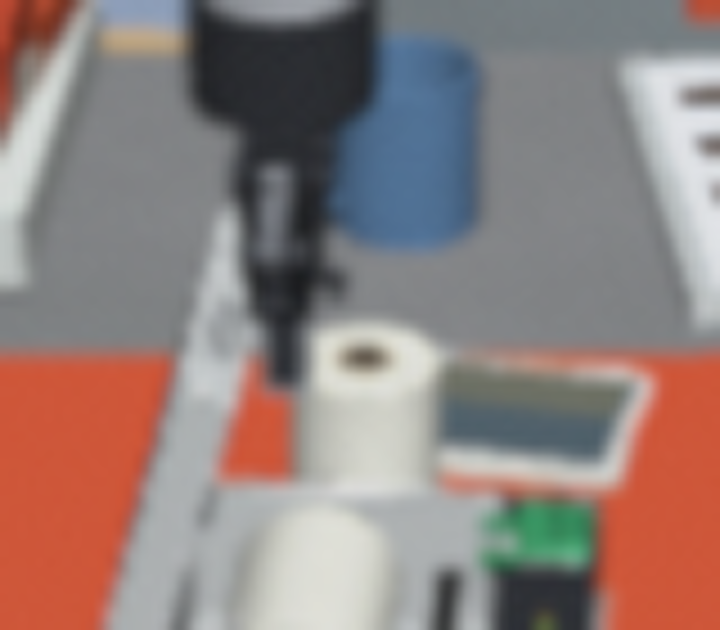

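Emit:
carry_out:
  series:
    - [-1,[0.005,0,-0.001],0]
    - [-1,[0.005,0,-0.001],0]
    - [-1,[0.005,0,-0.001],0]
    - [-1,[0.005,0,-0.001],0]
    - [-1,[0.005,0,0],0]
    - [-1,[0.005,0,0],0]
    - [-1,[0,0,0],0]
    - [-1,[0,0,0],0]

```text
time: 16.77
position: [0.5829, -0.0912, 0.2563]
orientation: [1.0, -0.024, -0.0, -0.0]
force: [-0.3, 0.0, -0.3]
grip_width: -0.0001
```

```bash
python3 - <<'E'
from h import *
togo([.5825,-.084,.257])
s=imaging.capture("side")
crop(s,280,130,360,200,9,"pics/s19.png")
E
```

```text
t 16.775 pos [ 0.5829 -0.0912  0.2563] ty angle -92.77 tz [-0.  0. -1.] F [-0.3  0.  -0.3]
tool shift [-0.0007 -0.0072 -0.0007]
```

View pics/s19.png

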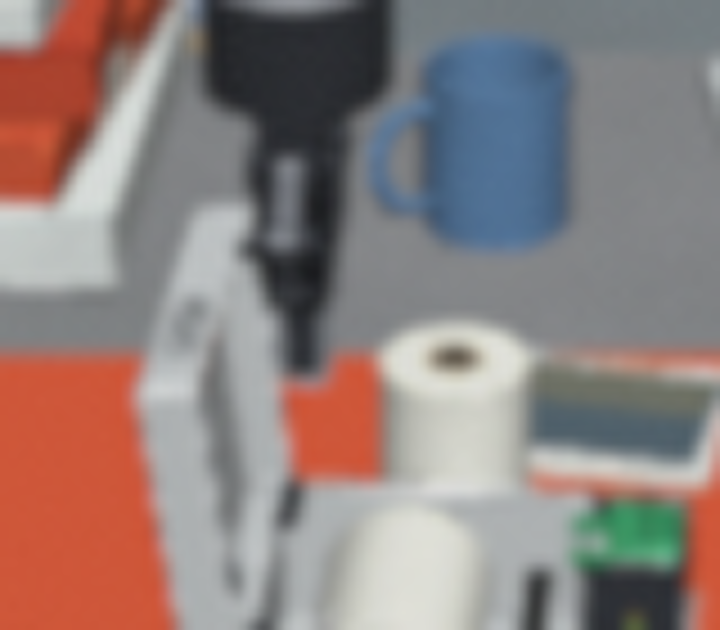

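The cover leans back past vertical and the force is near zero. I'll withdraw forward and up, then check.

Emit:
carry_out:
  series:
    - [-1,[-0.008,0,0],0]
    - [-1,[-0.02,0,0],0]
    - [-1,[-0.03,0,-0.01],0]
    - [-1,[-0.04,0,-0.03],0]
    - [-1,[-0.04,0,-0.03],0]
    - [-1,[-0.04,0,-0.02],0]
    - [-1,[-0.03,0,0],0]
    - [-1,[0,0,0],0]

```text
time: 17.82
position: [0.3733, -0.0806, 0.3469]
orientation: [1.0, -0.025, 0.001, 0.0]
force: [0.4, -0.6, 0.3]
grip_width: -0.0004
```

Emit:
carry_out:
  series:
    - [-1,[0,0,0],0]
    - [-1,[0,0,0],0]
    - [-1,[0,0,0],0]
    - [-1,[0,0,0],0]
    - [-1,[0,0,0],0]
    - [-1,[0,0,0],0]
    - [-1,[0,0,0],0]
    - [-1,[0,0,0],0]

```text
time: 18.82
position: [0.3752, -0.0812, 0.3465]
orientation: [1.0, -0.024, 0.0, 0.0]
force: [-0.5, -0.3, 0.6]
grip_width: 0.0
```

```bash
python3 - <<'E'
from h import *
togo([.38,-.084,.34])
s=imaging.capture("side");t=imaging.capture("top")
crop(s,270,130,380,230,6,"pics/s20.png");crop(t,300,150,450,260,5,"pics/t20.png")
o=np.array([.5255,-.103,0]);c,n=np.cos(-.05),np.sin(-.05);X=np.array([c,n,0]);Y=np.array([-n,c,0])
for th in(1.5,1.7,1.85):
  for y in(-.082,.082):
    P=o+(.075-.133*np.cos(th))*X+y*Y+[0,0,.082+.133*np.sin(th)]; print(th,y,"side",((proj(s,P)-[270,130]+.4)*6).round(),"top",((proj(t,P)-[300,150]+.4)*5).round())
E
```

```text
t 18.825 pos [ 0.3752 -0.0812  0.3465] ty angle -92.78 tz [ 0. -0. -1.] F [-0.5 -0.3  0.6]
tool shift [0.0049 0.0026 0.0065]
1.5 -0.082 side [266. 134.] top [376. 188.]
1.5 0.082 side [236. 256.] top [132. 181.]
1.7 -0.082 side [225. 133.] top [376. 150.]
1.7 0.082 side [191. 255.] top [133. 143.]
1.85 -0.082 side [195. 138.] top [375. 124.]
1.85 0.082 side [158. 260.] top [134. 117.]
```

View pics/s20.png

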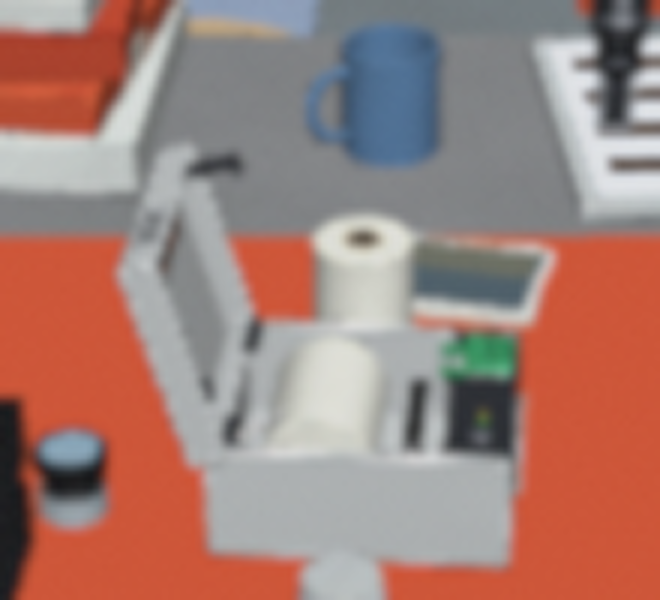

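View pics/t20.png

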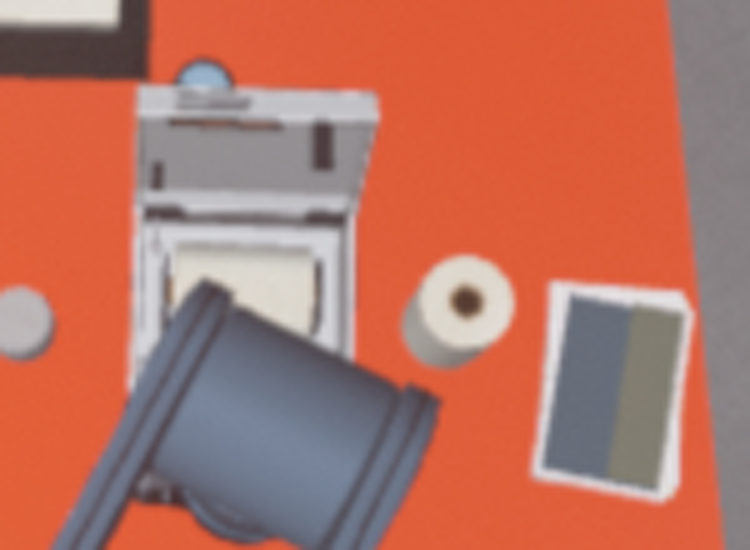

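The cover's rim in the top crop runs from about (137,120) to (378,124). That matches the prediction for 1.85, fully open. The neighbouring objects are where they were, so I'll hand in.

```bash
python3 -c "
from bench import ticket
print(ticket.sign_off())"
```

```text
the job is handed in; nothing more can be done
None
```

The label printer is open and handed in at about 19 s. The cover is back at its stop (about 1.85 rad) and stayed there for over a second with the robot well clear.

- **Pressing the tab:** I pressed the green tab with one fingertip until the cover sprang up by itself, then lifted off, and the tab returned. The last step reached 14 N, because the tab was already at its stop.
- **First push failed:** the tip sat too high on the cover's front wall, with about 6 N back and 6 N up. The cover slipped off and fell back to about 0.55.
- **Second push worked:** I shut the gripper, turned it 90° and pushed lower on the rim. There was a brief 8 N reading at contact, then about 1 N or less until the cover fell open.

**Last checks:** the rim matched the 1.85 prediction in the top view. The printer and the objects around it looked unmoved by eye in the final views. The boxes at the left were outside those views, but the arm did not go near them after the start. The two cameras disagreed by about 7 mm in y at the start; it caused no trouble.

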